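Find the freed tilt-top socket and push it open

TASK

One of the four identical metal covers in the top of the counter power unit is free and rocks on its axle, while the other three are still held fast by transit packing: press them gently, one after another, on the mark near the edge away from the robot until you find the one that gives. Push that edge down until the cover is tilted fully open to its stop, with its sockets facing the robot, and leave it open. Only press and push: do not force a held cover, do not pinch a cover or touch the sockets under it, and do not lift or disturb anything else.

Things in the scene. Friction and masses are not known exactly. Their poses are not given: they have to be found in the camera images.
- power_unit: Counter-top power unit, a stainless box 250 (x) x 600 (y) x 115 mm high, fixed. Origin: centre of its underside; x points away from the robot, y to its left along the row of covers; turned up to 10 degrees. Four covers 132 mm apart, centres 22 mm behind the unit's middle, 2 mm gaps and a black gasket round each; bays about 100 mm deep. The 80 mm strip in front of them carries small things.
- cover_a_top (a point): Top-face centre of one of four identical aluminium covers, the one farthest to the robot's left (+y). Plate 130 (x) x 100 (y) x 4 mm, flush with the deck, on an axle along y under this point; a 17 mm round press mark 50 mm behind it (15 mm from the rear edge). The axes turn with the plate (x to its rear edge). Three of the four are held fast by packing (give under 1 mm at either edge); which one is free varies, unseen.
- cover_b_top (a point): Top-face centre of one of four identical aluminium covers, second from the robot's left. Plate 130 (x) x 100 (y) x 4 mm, flush with the deck, on an axle along y under this point; a 17 mm round press mark 50 mm behind it (15 mm from the rear edge). The axes turn with the plate (x to its rear edge). Three of the four are held fast by packing (give under 1 mm at either edge); which one is free varies, unseen.
- cover_c_top (a point): Top-face centre of one of four identical aluminium covers, third from the robot's left. Plate 130 (x) x 100 (y) x 4 mm, flush with the deck, on an axle along y under this point; a 17 mm round press mark 50 mm behind it (15 mm from the rear edge). The axes turn with the plate (x to its rear edge). Three of the four are held fast by packing (give under 1 mm at either edge); which one is free varies, unseen.
- cover_d_top (a point): Top-face centre of one of four identical aluminium covers, the one farthest to the robot's right (-y). Plate 130 (x) x 100 (y) x 4 mm, flush with the deck, on an axle along y under this point; a 17 mm round press mark 50 mm behind it (15 mm from the rear edge). The axes turn with the plate (x to its rear edge). Three of the four are held fast by packing (give under 1 mm at either edge); which one is free varies, unseen.
- cover_a (a joint): Tilt of the cover that is the one farthest to the robot's left (+y), rad: 0 = shut, flush; positive = rear edge (away from the robot) down, front edge up; stop at 0.95. If free it also rocks to -0.05 when pressed at the front edge. Stiff axle, 0.14 N m (3 N at the press mark): it stays at any angle. Under the plate sits a white double socket, 76 x 82 x 18 mm, hidden while shut; it comes up facing the robot and must not be touched.
- cover_b (a joint): Tilt of the cover that is second from the robot's left, rad: 0 = shut, flush; positive = rear edge (away from the robot) down, front edge up; stop at 0.95. If free it also rocks to -0.05 when pressed at the front edge. Stiff axle, 0.14 N m (3 N at the press mark): it stays at any angle. Under the plate sits a white double socket, 76 x 82 x 18 mm, hidden while shut; it comes up facing the robot and must not be touched.
- cover_c (a joint): Tilt of the cover that is third from the robot's left, rad: 0 = shut, flush; positive = rear edge (away from the robot) down, front edge up; stop at 0.95. If free it also rocks to -0.05 when pressed at the front edge. Stiff axle, 0.14 N m (3 N at the press mark): it stays at any angle. Under the plate sits a white double socket, 76 x 82 x 18 mm, hidden while shut; it comes up facing the robot and must not be touched.
- cover_d (a joint): Tilt of the cover that is the one farthest to the robot's right (-y), rad: 0 = shut, flush; positive = rear edge (away from the robot) down, front edge up; stop at 0.95. If free it also rocks to -0.05 when pressed at the front edge. Stiff axle, 0.14 N m (3 N at the press mark): it stays at any angle. Under the plate sits a white double socket, 76 x 82 x 18 mm, hidden while shut; it comes up facing the robot and must not be touched.
- tape_roll: Blue tape roll lying flat, 72 mm across, 24 mm high, loose on the unit's front strip. Origin at the centre of its underside. Leave alone.
- blue_carton: Small blue carton 46 x 60 x 50 mm high, loose on the unit's front strip. Origin at the centre of its underside. Leave alone.
- spice_jar: Amber jar with a red cap, 46 mm across, 75 mm high, loose on the unit's front strip. Origin at the centre of its underside. Leave alone.
- spray_bottle: Yellow and black spray bottle, 77 mm across, 213 mm high, on the table to the right of the unit. Origin at the centre of its underside. Leave alone.
- screwdriver: Red-handled screwdriver, 200 mm long, lying on the table to the right of the unit. Origin under its middle. Leave alone.
- steel_bowl: Steel bowl, 130 mm across, 55 mm high, on the table to the left, far side. Origin at the centre of its underside. Leave alone.
- parts_box: Cardboard box with blue tape, 85 x 110 x 60 mm high, on the table to the left of the unit. Origin at the centre of its underside. Leave alone.

How it is judged:
By the outcome, as a careful person would: the job done as asked, in the order asked, and still so for the second after the job is handed in, with the robot touching nothing.
It also fails if it takes over 48 s, if anything falls off the work surface, if the arm or the gripper's body presses on something with over 40 N, if the wrist force passes 120 N, or if a joint passes its speed limit or range.

ROBOT

A 6-joint arm with a two-finger parallel gripper is mounted at the origin on the work surface. World frame = base frame: x ahead of the robot, y to its left, z up, the work surface at z = 0. Lengths are in m, angles in rad, forces in N, time in s.
With the tool pointing down it reaches from about 0.375 to 0.975 m from the base axis. Payload 3.8 kg.
Tool frame: the origin (TCP) lies at the very end of the fingers, on their centre line; the grasp point (between the pads) lies 19 mm behind it; z points along the fingers, y is the line along which they close (so a half turn about z gives the same grasp; the last joint's range is limited). The gripper opens to 85 mm and grips with 20 to 120 N. Pads are 22 mm wide; open, the fingers measure 114 mm over their backs; the gripper's body (76 mm by 85 mm) begins 54 mm behind the grasp point. The pads swing forward as they close: fully open they stand 13 mm farther back than shut.
Start: joints at [1.297, 0.264, 1.604, -0, 1.274, -0.037], TCP at [0.158, 0.656, 0.196] pointing down, gripper open.
Joint ranges: [-2.63, 2.63], [-0.94, 2.18], [0.31, 2.57], [-1.31, 4.45], [0, 2.66], [-2.55, 2.55]. Speed limits (rad/s): [2.57, 2.57, 3.14, 3.14, 3.14, 3.14].

INTERFACE

Orientations are given as a rotation vector (axis times angle).
In Python, from workcell import * gives the robot as it stands.
- The arm moves only by the shell command python3 -m crank 'ROWS' [OPENING] [FORCE]. ROWS is JSON, a list that holds one entry, the list of rows, each a list of 6 numbers: the shift along the tool's x, y, z in cm, then the turn, a rotation vector about the tool's x, y, z in rad. In form: [[[dx, dy, dz, ax, ay, az], ...]]. A call has 1 to 8 rows; each row shifts and turns the commanded pose from where the row before left it, along the tool's axes as they then stand; what a row does not reach is not made up. A row lasts 1/12 s, in which the tool goes at most 41.7 mm and 7.16 degrees, less where a joint would pass 70% of its speed; a pose out of reach is approached as far as the arm can. A call with a gripper value outside its range is refused whole. OPENING is the finger opening in cm, from 0 to 8.54, set as the call begins (- or left out, the last holds). The fingers move at their own pace and stop on an object; FORCE is the grip in N (left out, the last holds). Time passes only in rows, so rows that do not move let the fingers close. It gives the time, the measured TCP pose, the force, the opening and the grip force at its end, in the units of the state.
- read_state(): the state, without advancing time (a new reading comes with each control period).
- read_camera(name): name is "side" or "top" or "wrist"; returns the picture (400x640x3 uint8, blue, green, red); there is no depth.
- camera_model(name): a dict with "camera_matrix" (3x3 intrinsics, pixels), "R" (3x3) and "t" (3): a world point X has camera coordinates R X + t. Camera axes: x right, y down, z forward; pixel columns grow to the right and rows downward; lengths in m; the calibration is good to about 2 mm. A picture is of the moment at which its call begins: read the wrist's pose just before it. camera_model takes no time and is no camera call; for the wrist camera it gives the pose at the moment of the call.
- finish_job(): hands the job in; it is judged then, once.
The state is a dict: "time": time; "q": joint angles; "joint_vel": joint speeds; "joint_torque": joint torques, N m; "tool_pos": TCP position; "tcp_rot": TCP orientation; "wrist_force": force on the tool from outside, world axes, zero at the start; "torque": the same for the moment, N m; "width": opening from 0.0 (shut) to 1.0 (fully open); "grip_force": force on a finger pad.
Only numpy, scipy, OpenCV 4.12 (cv2) and the standard library are available. Lean on these libraries where they do the work, as an engineer would, in place of code of your own. Each camera call takes 0.05 s, during which the arm holds its last target. There are 200 camera calls.

## Working session

There is one attempt and no reset: what is moved stays moved. The work goes in short steps, Python scripts to look and compute and a shell command to move; the robot and the scene stay as the last step left them, time stands still between calls to the robot, and variables do not carry over. Pictures are saved under pics/ and viewed, at most 10 in all, crops included, and the job is handed in when it is done.

```bash
mkdir -p pics; python3 - <<'E'
from workcell import *
import cv2
for n in("top","side"):
    cv2.imwrite(f"pics/{n}0.png",read_camera(n))
    m=camera_model(n);print(n,m)
s=read_state();print(s['time'],s['tool_pos'],s['tcp_rot'],s['width'],s['wrist_force'])
E
```

```text
top {'camera_matrix': array([[418.10247908,   0.        , 321.72899095],
       [  0.        , 418.10247908, 199.19678302],
       [  0.        ,   0.        ,   1.        ]]), 'R': array([[ 0.00987621, -0.99993013, -0.00649657],
       [-0.99734516, -0.00938152, -0.07221239],
       [ 0.07214639,  0.00719251, -0.99736812]]), 't': array([-0.00867126,  0.47734763,  1.26166606])}
side {'camera_matrix': array([[487.00550889,   0.        , 322.76105471],
       [  0.        , 487.00550889, 199.23556128],
       [  0.        ,   0.        ,   1.        ]]), 'R': array([[ 0.99417288, -0.10619777, -0.01850158],
       [-0.08736004, -0.69317825, -0.7154524 ],
       [ 0.06315456,  0.71289967, -0.69841646]]), 't': array([-0.48643968,  0.09044933,  1.7994751 ])}
0.1 [0.15811841 0.65544993 0.19475564] [-0.37104024 -3.11924579  0.00319802] 0.9985378437239152 [ 0.09219586 -0.41352907 -1.11922201]
```

View pics/top0.png

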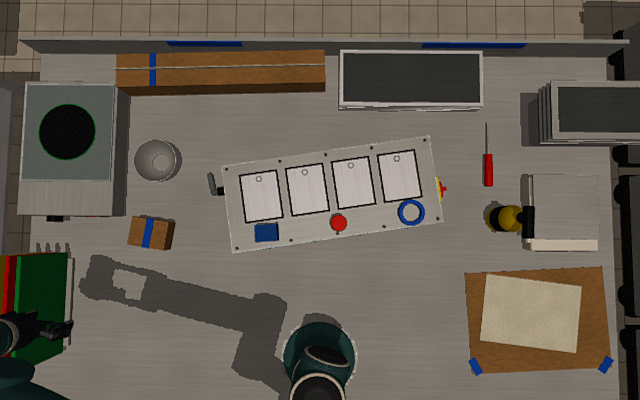

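View pics/side0.png

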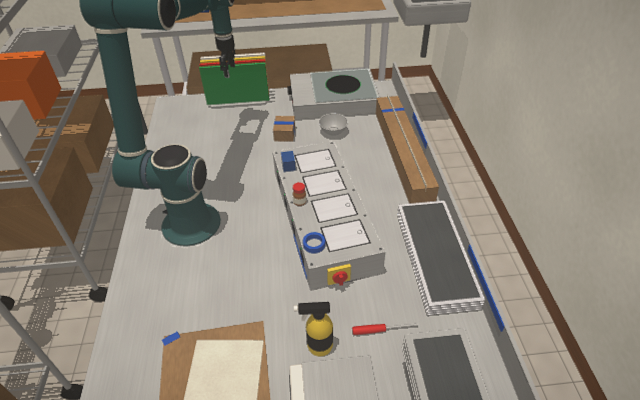

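The top view shows four covers with marks near (259,179), (304,171), (350,163) and (397,158). The jar, carton and roll stand on the front strip. I'll enlarge it for accuracy.

```bash
python3 - <<'E'
import cv2
i=cv2.imread("pics/top0.png")[130:255,215:447]
cv2.imwrite("pics/crop.png",cv2.resize(i,None,fx=3.4,fy=3.4,interpolation=cv2.INTER_CUBIC))
E
```

```text
(no output)
```

View pics/crop.png

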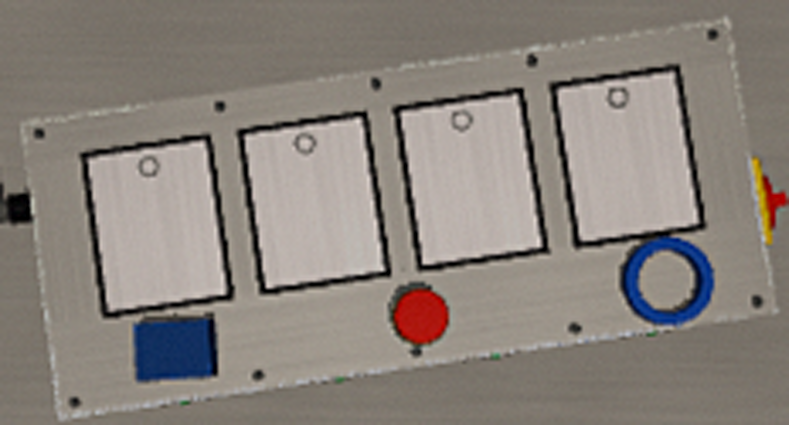

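```bash
cat > h.py <<'E'
from workcell import *
import numpy as np
from scipy.spatial.transform import Rotation as R
def pt(uv,z,n="top"):
    m=camera_model(n);d=m["R"].T@np.linalg.solve(m["camera_matrix"],[*uv,1]);c=-m["R"].T@m["t"]
    return c+d*(z-c[2])/d[2]
def delta(target,yaw,tilt=0):
    s=read_state();r=R.from_rotvec(s['tcp_rot'])
    t=np.array([[-np.cos(yaw),-np.sin(yaw),0],[-np.sin(yaw),np.cos(yaw),0],[0,0,-1]]).T.T
    t=R.from_matrix(t)
    print("pos",np.round(s['tool_pos'],4),"F",np.round(s['wrist_force'],1),"t",s['time'])
    print("shift cm (tool now)",np.round(r.inv().apply(np.array(target)-s['tool_pos'])*100,2),"turn",np.round((r.inv()*t).as_rotvec(),3))
E
python3 - <<'E'
from h import *
C=np.array([(149,166),(305,143),(461,120),(618,97)])
M=np.array([pt((215+(a+.5)/3.4-.5,130+(b+.5)/3.4-.5),.115) for a,b in C]);print(M.round(4))
d=M[0]-M[3];yaw=np.arctan2(-d[0],d[1]);print("pitch",np.linalg.norm(d)/3,"yaw",yaw)
delta([*M[0,:2],.2],yaw)
m=camera_model("wrist");r=R.from_rotvec(read_state()['tcp_rot']);print("cam in tool",r.inv().apply(-m["R"].T@m["t"]-read_state()['tool_pos']))
E
```

```text
[[ 0.5276  0.1753  0.115 ]
 [ 0.5481  0.0453  0.115 ]
 [ 0.5686 -0.0848  0.115 ]
 [ 0.5892 -0.2158  0.115 ]]
pitch 0.1319707167687885 yaw 0.1561569643402664
pos [0.1581 0.6554 0.1948] F [ 0.1 -0.4 -1.1] t 0.1
shift cm (tool now) [-47.18 -38.01  -0.45] turn [-0.002 -0.001 -0.393]
cam in tool [ 0.08296151  0.00065847 -0.1780218 ]
```

```bash
python3 -m crank '[[[-2.95,-2.38,0,0,0,0],[-2.95,-2.38,0,0,0,0],[-2.95,-2.38,0,0,0,0],[-2.95,-2.38,0,0,0,0],[-2.95,-2.38,0,0,0,0],[-2.95,-2.38,0,0,0,0],[-2.95,-2.38,0,0,0,0],[-2.95,-2.38,0,0,0,0]]]' 0
python3 -m crank '[[[-2.95,-2.38,0,0,0,0],[-2.95,-2.38,0,0,0,0],[-2.95,-2.38,0,0,0,0],[-2.95,-2.38,0,0,0,0],[-2.95,-2.38,0,0,0,0],[-2.95,-2.38,0,0,0,0],[-2.95,-2.38,0,0,0,0],[-2.95,-2.38,0,0,0,0]]]'
python3 -m crank '[[[0,0,0,0,0,-0.1],[0,0,0,0,0,-0.1],[0,0,0,0,0,-0.1],[0,0,0,0,0,-0.093],[0,0,0,0,0,0],[0,0,0,0,0,0]]]'
python3 - <<'E'
from h import *
delta([.5276,.1753,.135],.156)
import cv2;cv2.imwrite("pics/w1.png",read_camera("wrist"))
E
```

```text
time: 0.77
tool_pos: [0.3436, 0.4138, 0.1955]
tcp_rot: [-0.371, -3.119, 0.001]
wrist_force: [0.4, 0.8, 0.6]
width: 0.002
grip_force: 0.0
time: 1.43
tool_pos: [0.5283, 0.1735, 0.1956]
tcp_rot: [-0.371, -3.119, 0.0]
wrist_force: [-0.2, 1.1, 0.5]
width: -0.003
grip_force: 0.0
time: 1.93
tool_pos: [0.5275, 0.1751, 0.1955]
tcp_rot: [0.241, -3.131, 0.0]
wrist_force: [-0.2, 0.1, 0.5]
width: -0.0
grip_force: 0.0
pos [0.5275 0.1751 0.1955] F [-0.2  0.1  0.5] t 1.9333
shift cm (tool now) [-0.02  0.02  6.05] turn [-0.    -0.001 -0.002]
```

View pics/w1.png

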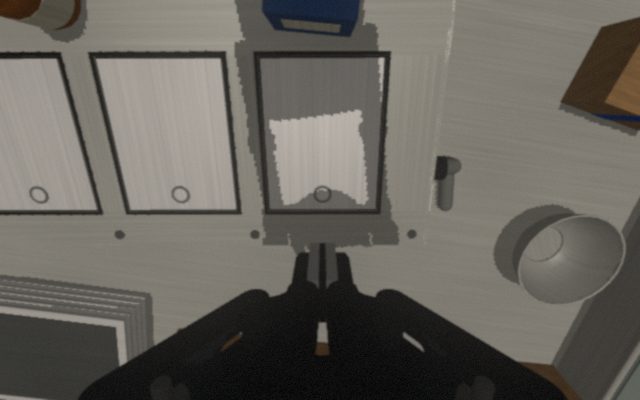

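Cover A's mark is at (322,194) in the wrist view, straight ahead of the fingers. I'll check that against the estimate, then descend.

```bash
python3 - <<'E'
from h import *
for p in [(322,194),(180,194),(39,194)]: print(pt(p,.115,"wrist"))
E
python3 -m crank '[[[0,0,1.5,0,0,0],[0,0,2,0,0,0],[0,0,2,0,0,0],[0,0,1.5,0,0,0],[0,0,0.5,0,0,0],[0,0,0,0,0,0]]]'
```

```text
[0.5285392  0.17570132 0.115     ]
[0.54874381 0.0448237  0.115     ]
[ 0.56882332 -0.08524353  0.115     ]
time: 2.48
tool_pos: [0.5262, 0.175, 0.1191]
tcp_rot: [0.243, -3.128, 0.001]
wrist_force: [0.1, -1.2, -0.8]
width: 0.001
grip_force: 0.0
```

```bash
for i in 1 2 3; do :; done
python3 -m crank '[[[0,0,0.15,0,0,0],[0,0,0.15,0,0,0],[0,0,0,0,0,0]]]'
python3 -m crank '[[[0,0,0.1,0,0,0],[0,0,0,0,0,0]]]'
```

```text
time: 2.73
tool_pos: [0.5287, 0.1755, 0.1191]
tcp_rot: [-0.245, 3.13, 0.001]
wrist_force: [0.7, 0.1, -1.0]
width: -0.002
grip_force: 0.0
time: 2.9
tool_pos: [0.5283, 0.1754, 0.1177]
tcp_rot: [-0.245, 3.131, 0.0]
wrist_force: [-0.7, 0.4, -0.6]
width: -0.002
grip_force: 0.0
```

```bash
python3 -m crank '[[[0,0,0.1,0,0,0],[0,0,0.1,0,0,0],[0,0,0,0,0,0]]]'
python3 -m crank '[[[0,0,0.1,0,0,0],[0,0,0,0,0,0]]]'
```

```text
time: 3.15
tool_pos: [0.5277, 0.1752, 0.1148]
tcp_rot: [0.245, -3.132, 0.0]
wrist_force: [-0.8, 0.6, 0.3]
width: -0.005
grip_force: 0.0
time: 3.32
tool_pos: [0.5277, 0.1752, 0.1138]
tcp_rot: [0.245, -3.132, 0.0]
wrist_force: [-0.2, 0.1, -0.2]
width: -0.001
grip_force: 0.0
```

```bash
python3 -m crank '[[[0,0,0.1,0,0,0],[0,0,0,0,0,0]]]'|grep -E "pos|force"
python3 -m crank '[[[0,0,0.1,0,0,0],[0,0,0,0,0,0]]]'|grep -E "pos|force"
```

```text
tool_pos: [0.5277, 0.1752, 0.1128]
wrist_force: [-0.8, -0.8, -0.1]
grip_force: 0.0
tool_pos: [0.5277, 0.1752, 0.1118]
wrist_force: [0.4, 0.3, -0.3]
grip_force: 0.0
```

```bash
python3 -m crank '[[[0,0,0.1,0,0,0],[0,0,0,0,0,0]]]'|grep -E "pos|wrist"
python3 -m crank '[[[0,0,0.1,0,0,0],[0,0,0,0,0,0]]]'|grep -E "pos|wrist"
python3 - <<'E'
import cv2,numpy as np
from workcell import *
w=cv2.resize(read_camera("wrist")[100:350,220:440],None,fx=1.8,fy=1.8)
s=cv2.resize(read_camera("side")[130:230,250:390],(396,450),interpolation=2)
cv2.imwrite("pics/w2.png",np.hstack([w,s[:450]]))
E
```

```text
tool_pos: [0.5277, 0.1752, 0.1108]
wrist_force: [0.6, -0.6, -0.4]
tool_pos: [0.5277, 0.1752, 0.1098]
wrist_force: [0.8, -0.3, -0.3]
```

View pics/w2.png

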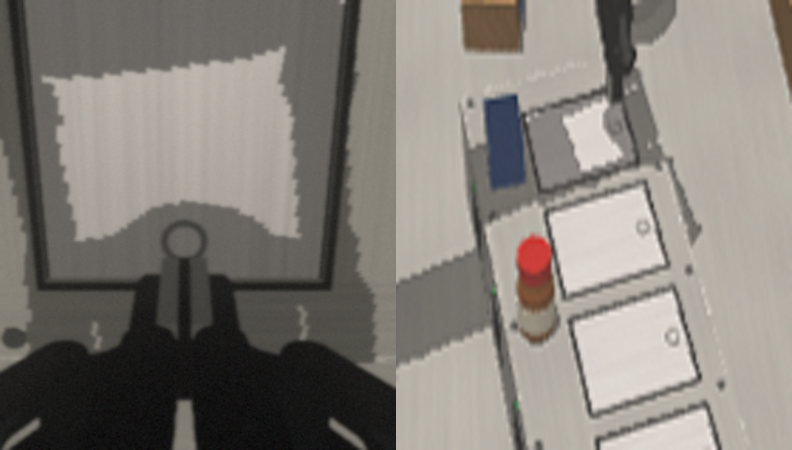

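```bash
python3 - <<'E'
from h import *
s=read_state();r=R.from_rotvec(s['tcp_rot']);print(s['tool_pos'])
def pr(X,n):
    m=camera_model(n);c=m["camera_matrix"]@(m["R"]@X+m["t"]);return c[:2]/c[2]
for o in [(0,0,0),(.011,0,0),(0,0,-.01),(0.011,0,-.01)]:
    X=s['tool_pos']+r.apply(o);w=pr(X,"wrist");d=pr(X,"side")
    print(o,(w-[220,100])*1.8,396+(d[0]-250)*396/140,(d[1]-130)*4.5)
E
```

```text
[0.52780171 0.17524379 0.10991517]
(0, 0, 0) [182.50593247 233.27105513] 614.7302215188123 130.0678065505019
(0.011, 0, 0) [182.46268755 205.79069763] 606.9569905121298 132.3723838550674
(0, 0, -0.01) [182.42660154 245.25324482] 614.6433939002544 121.0243447692845
(0.011, 0, -0.01) [182.37956504 216.57822464] 606.8410757166718 123.32830814570238
```

Both views show the fingertip still above cover A, with the mark uncovered at (184,240), so it hasn't touched yet. I'll keep descending under force feedback.

```bash
python3 -m crank '[[[0,0,0.1,0,0,0],[0,0,0.1,0,0,0],[0,0,0,0,0,0]]]'|grep -E "pos|wrist"
python3 - <<'E'
import cv2,numpy as np
from workcell import *
print(read_state()["q"],read_state()["width"])
w=cv2.resize(read_camera("wrist"),None,fx=1.25,fy=1.25)
s=cv2.resize(read_camera("side")[140:180,300:360],None,fx=7,fy=7,interpolation=2)
w[-280:,:420]=s
w[:30]=w[:30]
cv2.imwrite("pics/s3.png",w)
E
```

```text
tool_pos: [0.5277, 0.1752, 0.1077]
wrist_force: [-0.8, -0.2, -0.6]
[ 2.75795473e-01  1.13110733e-01  1.95189118e+00 -1.83406430e-05
  1.07697449e+00 -1.45120185e+00] 0.0037043946558660223
```

View pics/s3.png

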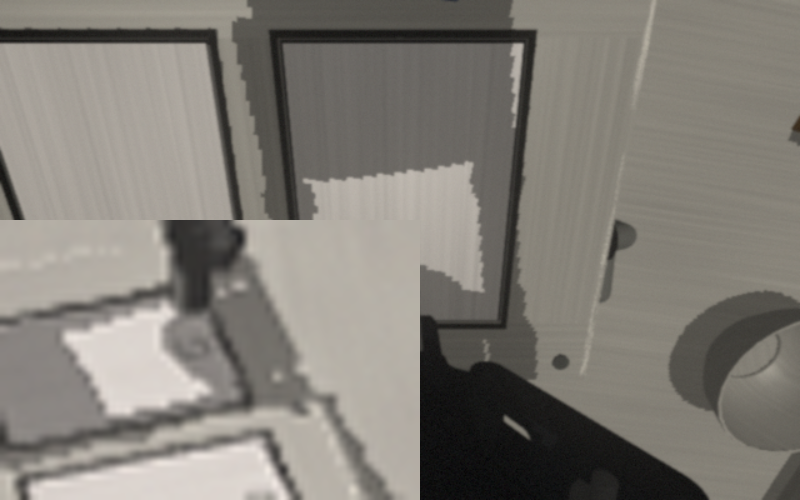

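The fingertip still looks about 15–25 mm above the cover in the side inset (tip about (190,310), mark about (195,345)). I'll go on in small steps.

```bash
for k in 1; do python3 -m crank '[[[0,0,0.1,0,0,0],[0,0,0.1,0,0,0],[0,0,0,0,0,0]]]'|grep -E "pos|wrist"; done
python3 -m crank '[[[0,0,0.1,0,0,0],[0,0,0.1,0,0,0],[0,0,0,0,0,0]]]'|grep -E "pos|wrist"
```

```text
tool_pos: [0.5277, 0.1752, 0.1057]
wrist_force: [0.0, -0.9, 0.4]
tool_pos: [0.5276, 0.1752, 0.1037]
wrist_force: [-1.1, -0.6, 0.6]
```

```bash
python3 -m crank '[[[0,0,0.1,0,0,0],[0,0,0.1,0,0,0],[0,0,0,0,0,0]]]'|grep -E "pos|wrist"
python3 - <<'E'
from workcell import *
s=[read_state() for _ in range(1)]; print(s[0]['wrist_force'],s[0]['torque'],s[0]['joint_torque'])
E
```

```text
tool_pos: [0.5277, 0.1752, 0.1017]
wrist_force: [1.0, 0.4, -0.3]
[ 0.96425619  0.43778647 -0.26581568] [ 0.03309932  0.00017825 -0.04138149] [-4.91359257e-03 -4.04983664e+01 -3.38247800e+01 -2.85153737e-04
 -3.92198958e-02  1.89404682e-05]
```

```bash
python3 -m crank '[[[0,0,0.1,0,0,0],[0,0,0,0,0,0]]]'|grep -E "pos|wrist"
python3 -m crank '[[[0,0,0.1,0,0,0],[0,0,0,0,0,0]]]'|grep -E "pos|wrist"
python3 - <<'E'
import cv2,numpy as np
from workcell import *
w=cv2.resize(read_camera("wrist")[140:300,240:400],(480,480),interpolation=2)
s=cv2.resize(read_camera("side")[140:180,310:350],None,fx=8,fy=8,interpolation=2)
cv2.imwrite("pics/s4.png",np.hstack([w,cv2.copyMakeBorder(s,0,160,0,0,0)]))
E
```

```text
tool_pos: [0.5277, 0.1752, 0.1008]
wrist_force: [-0.4, -0.2, -0.1]
tool_pos: [0.5277, 0.1752, 0.0998]
wrist_force: [0.5, 0.2, 0.6]
```

View pics/s4.png

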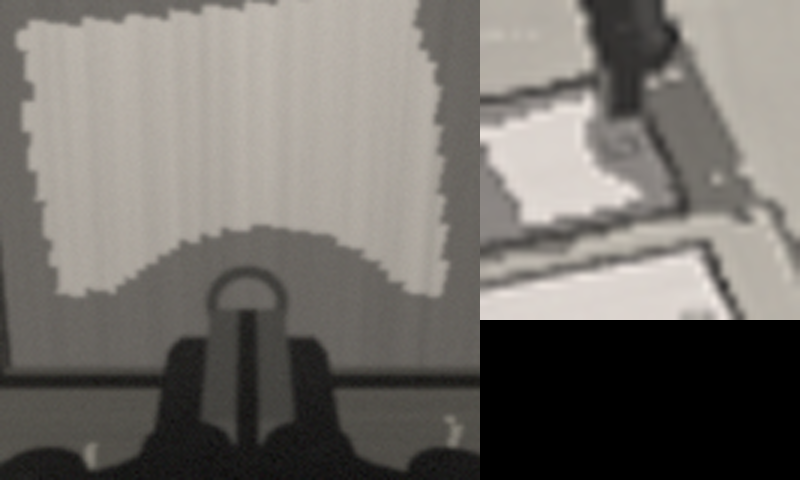

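The tip is still about 10+ mm above, and the mark is only half hidden (wrist crop (247,300)). The fingers end short of the nominal TCP, so I'll keep going.

```bash
python3 -m crank '[[[0,0,0.2,0,0,0],[0,0,0.2,0,0,0],[0,0,0,0,0,0]]]'|grep -E "pos|wrist"
python3 -m crank '[[[0,0,0.1,0,0,0],[0,0,0.1,0,0,0],[0,0,0,0,0,0]]]'|grep -E "pos|wrist"
```

```text
tool_pos: [0.5274, 0.1752, 0.0954]
wrist_force: [-0.1, -0.3, 0.2]
tool_pos: [0.5277, 0.1752, 0.0937]
wrist_force: [0.3, -0.1, -0.6]
```

```bash
python3 -m crank '[[[0,0,0.1,0,0,0],[0,0,0.1,0,0,0],[0,0,0,0,0,0]]]'|grep -E "pos|wrist"
python3 -m crank '[[[0,0,0.1,0,0,0],[0,0,0,0,0,0]]]'|grep -E "pos|wrist"
```

```text
tool_pos: [0.5277, 0.1752, 0.0918]
wrist_force: [-0.1, 0.3, -0.4]
tool_pos: [0.5278, 0.1752, 0.0908]
wrist_force: [0.1, -0.3, -0.6]
```

```bash
cat > prof.py <<'E'
from workcell import *
s=read_state();print(s['tool_pos'],s['wrist_force'],s['joint_torque'][1:3])
g=read_camera("side").mean(2).astype(int)
print(g[148:168,322:336])
w=read_camera("wrist").mean(2).astype(int)
print(w[215:260:2,[304,308,312,316,320,326,330,334,338]].T)
E
python3 prof.py
```

```text
[0.52776232 0.17522688 0.0908203 ] [ 0.14948068 -0.27526682 -0.63552361] [-40.73077798 -33.41313243]
[[172 174 104  51  50  50  50  51  56  60  53  62 113 111]
 [115 100  79  56  52  51  49  51  51  50  47  96 158 126]
 [ 76  86  76  77  58  49  51  50  56  60  72 102 109 108]
 [129 157 112 105  70  49  51  51  74  96 109 111 109 109]
 [157 212 136 103  71  50  50  51  86 108 111 110 110 109]
 [219 207 127 102  74  53  52  51  81 103 109 110 109 109]
 [216 155  96 103  70  51  51  50  69  83 105 111 109 109]
 [218 158 112 107  74  51  51  55  75  71 103 111 111 110]
 [205 151 134 116  82  74  73  85 107  68  93 111 111 110]
 [154 127 132 121 113 125 117 114 135  84  61 103 112 111]
 [172 135 132 114 123 129 132 107 129 110  59  92 111 112]
 [217 174 136 122 112 110 118 122 131 137  91  64 102 111]
 [211 215 174 135 130 132 132 133 134 135 127  74  93 109]
 [211 212 216 173 156 136 130 132 132 132 135  99  74 103]
 [211 211 213 215 218 174 136 131 132 133 136 118  81 102]
 [213 213 213 212 213 217 175 136 132 132 134 109  78  84]
 [213 212 213 214 215 218 209 153 133 134 136 138 101  
[... 355 characters left out ...]
 75  46  50  50  54]
 [166 164 159 144 102 101 100 102 102  99 102  95  70  60  67  72  70  72
   70  70  69  66  71]
 [165 161 116 100 102 103 103 101  97 100  93  64  64  90  81  72  70  69
   69  70  71  67  68]
 [170 169 154 106 104 109 107 107 105 103  78  65  85 102  61  40  41  36
   40  34  38  34  33]
 [169 167 162 116 104 102 101 104 102 102  88  62  77  98  77  66  66  59
   61  59  66  63  59]
 [168 168 145 113 107 106 104 104 102 105 103  81  59  67  75  68  71  69
   71  69  68  71  68]
 [162 158 115 100 100 102 101 101 100  99  97  99  95  77  68  73  68  69
   65  68  67  66  68]
 [168 162 121 104 102 105 104 104 102 103 101 103 101 103 101  99  98 100
   89  42  34  34  35]]
```

```bash
python3 -m crank '[[[0,0,0.1,0,0,0],[0,0,0,0,0,0]]]'|grep -E "pos|wrist"
python3 -m crank '[[[0,0,0.1,0,0,0],[0,0,0,0,0,0]]]'|grep -E "pos|wrist"
```

```text
tool_pos: [0.5278, 0.1752, 0.0898]
wrist_force: [0.0, 0.1, 0.6]
tool_pos: [0.5277, 0.1752, 0.0888]
wrist_force: [-0.4, -0.5, 0.2]
```

```bash
python3 -m crank '[[[0,0,0.1,0,0,0],[0,0,0,0,0,0]]]'|grep -E "pos|wrist"
python3 -m crank '[[[0,0,0.1,0,0,0],[0,0,0,0,0,0]]]'|grep -E "pos|wrist"
```

```text
tool_pos: [0.5277, 0.1752, 0.0878]
wrist_force: [-0.7, -0.3, -0.5]
tool_pos: [0.5277, 0.1752, 0.0868]
wrist_force: [0.2, -0.1, -0.3]
```

```bash
python3 -m crank '[[[0,0,0.1,0,0,0],[0,0,0,0,0,0]]]'|grep -E "pos|wrist"
python3 -m crank '[[[0,0,0.1,0,0,0],[0,0,0,0,0,0]]]'|grep -E "pos|wrist"
python3 - <<'E'
import cv2,numpy as np
from workcell import *
w=cv2.resize(read_camera("wrist")[140:300,240:400],(480,480),interpolation=2)
s=cv2.resize(read_camera("side")[140:180,310:350],None,fx=8,fy=8,interpolation=2)
cv2.imwrite("pics/s5.png",np.hstack([w,cv2.copyMakeBorder(s,0,160,0,0,0)]))
E
```

```text
tool_pos: [0.5277, 0.1752, 0.0858]
wrist_force: [-0.9, 0.5, -0.5]
tool_pos: [0.5277, 0.1752, 0.0848]
wrist_force: [0.0, -1.3, 1.4]
```

View pics/s5.png

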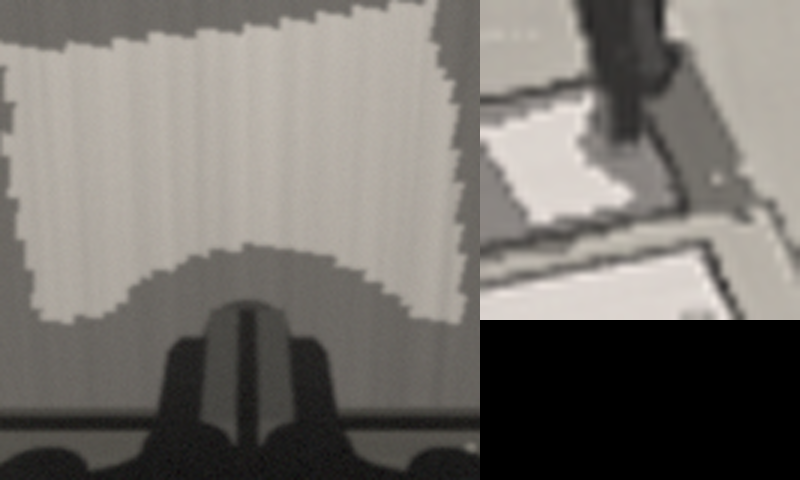

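The tip now sits right over the mark (wrist crop (247,305)) with force just starting, so contact is at a reading of about z=0.085. I'll press gently.

```bash
python3 -m crank '[[[0,0,0.1,0,0,0],[0,0,0,0,0,0]]]'|grep -E "pos|wrist"
python3 - <<'E'
from h import *
m=camera_model("wrist");c=m["camera_matrix"]@(m["R"]@np.array([.5285,.1757,.115])+m["t"]);print("mark px",c[:2]/c[2], "cam",-m["R"].T@m["t"])
E
```

```text
tool_pos: [0.5278, 0.1752, 0.0838]
wrist_force: [-0.0, -0.8, -0.5]
mark px [321.85049834 254.07070628] cam [0.44597248 0.16298241 0.26186452]
```

```bash
python3 -m crank '[[[0,0,0.1,0,0,0],[0,0,0,0,0,0]]]'|grep -E "pos|wrist"
python3 -m crank '[[[0,0,0.1,0,0,0],[0,0,0,0,0,0]]]'|grep -E "pos|wrist"
```

```text
tool_pos: [0.5277, 0.1752, 0.0828]
wrist_force: [0.2, 0.6, -0.3]
tool_pos: [0.5277, 0.1752, 0.0818]
wrist_force: [0.6, 0.0, -0.3]
```

```bash
python3 -m crank '[[[0,0,0.1,0,0,0],[0,0,0,0,0,0]]]'|grep -E "pos|wrist"
python3 prof.py | tail -14
```

```text
tool_pos: [0.5277, 0.1752, 0.0808]
wrist_force: [-1.2, 0.7, -0.8]
 [167 165 166 165 165 148 101 104 105 103 103 101 102 103  82  74  74  72
   71  69  73  70  72]
 [168 168 168 166 161 132 103 104 105 102 103 100 104 102  83  74  72  72
   75  73  69  71  71]
 [173 173 173 173 150 108 107 107 108 108 105 106 105 103  63  43  45  42
   43  41  41  36  40]
 [171 170 170 167 164 119 106 106 104 103 103 105 107 104  80  69  69  66
   67  63  63  66  62]
 [173 174 172 172 169 122 107 106 107 107 106 106 105 103  83  72  74  72
   70  71  71  70  69]
 [166 166 165 166 164 149 105 102 103 102 102  99 102 102  88  80  78  75
   72  66  71  69  71]
 [169 168 169 167 168 153 109 104 102 104 102 102 104 100 102 104 103 101
   90  44  37  37  33]]
```

```bash
python3 -m crank '[[[0,0,0.1,0,0,0],[0,0,0,0,0,0]]]'|grep -E "pos|wrist"
python3 -m crank '[[[0,0,0.1,0,0,0],[0,0,0,0,0,0]]]'|grep -E "pos|wrist"
```

```text
tool_pos: [0.5277, 0.1752, 0.0798]
wrist_force: [-0.1, -0.0, -0.8]
tool_pos: [0.5279, 0.1753, 0.0795]
wrist_force: [-1.4, -0.5, 4.1]
```

```bash
python3 -m crank '[[[0,0,0.1,0,0,0],[0,0,0,0,0,0]]]'|grep -E "pos|wrist"
python3 prof.py | head -22
```

```text
tool_pos: [0.5279, 0.1753, 0.0795]
wrist_force: [-4.9, -1.4, 10.8]
[0.52789884 0.17528129 0.07945764] [-4.9229536  -1.39421398 10.82674273] [-36.13247037 -31.10259533]
[[175 107  54  50  49  57  55  51  66  71  70  54  51  99]
 [118  79  54  50  52  50  54  58  70  71  78  60  50  99]
 [ 78  91  67  51  50  49  52  51  56  64  58  51  70 104]
 [131 135  99  61  50  50  49  50  53  55  49  64 104 111]
 [158 163 112  76  56  50  51  50  55  58  54  91 107 109]
 [220 212 130  93  67  51  52  51  73  80  84 107 111 110]
 [202 149  97 101  75  53  51  51  71  84 107 113 111 109]
 [153 130 103 102  76  54  52  51  69  70 103 111 111 110]
 [156 131 114 107  75  53  52  51  76  59  94 110 112 111]
 [155 129 124 109  74  51  50  48  90  68  63 103 112 111]
 [174 137 134 116  79  58  61  68 103 103  61  92 111 112]
 [217 156 130 126 108  97 104 117 133 138  92  64 103 111]
 [213 171 134 129 133 134 135 135 135 134 129  72  92 110]
 [212 216 172 157 137 129 131 132 133 133 136  99  73 103]
 [212 212 215 218 173 157 137 131 132 133 136 118  82 101]
 [213 214 212 213 215 218 177 137 131 132 135 110  74  82]
 [213 212 213 214 215 218 210 154 133 134 136 139  90  66]
 [216 217 202 199 200 202 151 131 134 131 126 128  93  58]
 [201 203 151 128 126 120 122 121 121 103  85  86  78  72]
 [120 119 118 120 103  82  82 106 109 108 117 129 134 133]]
[[167 166 166 166 165 166 161 117 105 102 102 101 101 104 103 103 100 101
```

Contact came at a reading of z≈0.0795, and the force rose to 11 N with no motion, so cover A is held. Moving to B.

```bash
python3 -m crank '[[[0,0,-1,0,0,0],[0,0,-1,0,0,0],[0,-3.3,0,0,0,0],[0,-3.3,0,0,0,0],[0,-3.3,0,0,0,0],[0,-3.3,0,0,0,0],[0,0,0,0,0,0],[0,0,0,0,0,0]]]'|grep -E "pos|wrist"
python3 - <<'E'
from h import *
delta([.5484,.045,.082],.156)
import cv2
cv2.imwrite("pics/sideB.png",read_camera("side"))
s=read_state();r=R.from_rotvec(s['tcp_rot']);m=camera_model("side");i=cv2.imread("pics/sideB.png")
x0,y0=270,70;c=cv2.resize(i[y0:y0+150,x0:x0+130],None,fx=4,fy=4,interpolation=2)
for z in (0,-.035,-.073,-.1,-.15):
    X=s['tool_pos']+r.apply([0,0,z]);p=m["camera_matrix"]@(m["R"]@X+m["t"]);p=p[:2]/p[2]
    a=(int((p[0]-x0+20)*4),int((p[1]-y0)*4));cv2.line(c,(a[0]-100,a[1]),(a[0]-20,a[1]),(0,0,255),1);cv2.putText(c,str(z),a,0,.4,(0,0,255),1)
cv2.imwrite("pics/tick.png",c)
E
```

```text
tool_pos: [0.5491, 0.0434, 0.0987]
wrist_force: [0.6, 0.3, -0.5]
pos [0.5491 0.0434 0.0987] F [ 0.6  0.3 -0.5] t 9.7667
shift cm (tool now) [0.05 0.17 1.67] turn [ 0.     0.001 -0.003]
```

View pics/tick.png

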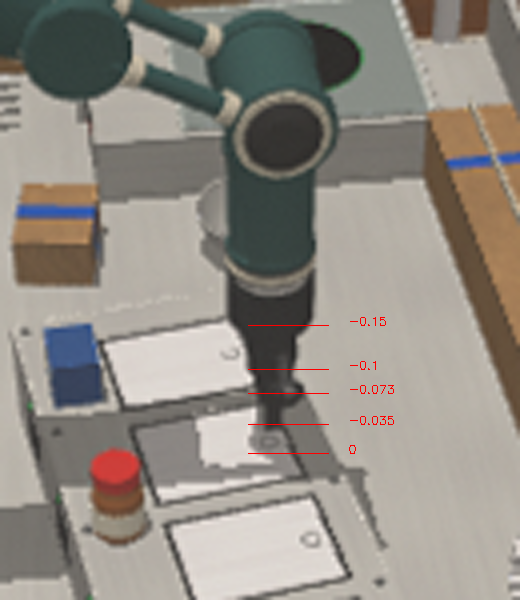

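The tick marks show the real fingertip about 35 mm behind the reported TCP. The rest of the gripper sits behind that tip as specified. Testing B.

```bash
python3 -m crank '[[[0.05,0.15,0.7,0,0,0],[0,0,0.7,0,0,0],[0,0,0.2,0,0,0],[0,0,0,0,0,0]]]'|grep -E "pos|wrist"
python3 -m crank '[[[0,0,0.1,0,0,0],[0,0,0.1,0,0,0],[0,0,0,0,0,0]]]'|grep -E "pos|wrist"
python3 -m crank '[[[0,0,0.1,0,0,0],[0,0,0,0,0,0]]]'|grep -E "pos|wrist"
```

```text
tool_pos: [0.5462, 0.0472, 0.0804]
wrist_force: [0.0, -0.5, -1.1]
tool_pos: [0.5477, 0.0466, 0.0799]
wrist_force: [-0.4, 0.1, -0.2]
tool_pos: [0.5479, 0.0464, 0.0793]
wrist_force: [-0.3, 1.5, 1.5]
```

```bash
python3 -m crank '[[[0,0,0.1,0,0,0],[0,0,0,0,0,0]]]'|grep -E "pos|wrist"
```

```text
tool_pos: [0.5479, 0.0464, 0.0784]
wrist_force: [-0.3, 1.1, 2.9]
```

```bash
python3 -m crank '[[[0,0,0.1,0,0,0],[0,0,0,0,0,0]]]'|grep -E "pos|wrist"
python3 -m crank '[[[0,0,0.1,0,0,0],[0,0,0,0,0,0]]]'|grep -E "pos|wrist"
```

```text
tool_pos: [0.5479, 0.0464, 0.0771]
wrist_force: [-1.2, 1.0, 3.3]
tool_pos: [0.5478, 0.0464, 0.076]
wrist_force: [-0.4, 1.9, 2.7]
```

Cover B gives at a steady 3 N, so it's the free one. I'll push along its arc, with the tip drifting toward the robot (tool +x).

```bash
python3 -m crank '[[[0.03,0,0.2,0,0,0],[0.04,0,0.2,0,0,0],[0.05,0,0.2,0,0,0],[0.06,0,0.2,0,0,0],[0.07,0,0.2,0,0,0],[0.08,0,0.2,0,0,0],[0,0,0,0,0,0]]]'|grep -E "pos|wrist"
python3 -m crank '[[[0.09,0,0.2,0,0,0],[0.1,0,0.2,0,0,0],[0.11,0,0.2,0,0,0],[0.13,0,0.2,0,0,0],[0,0,0,0,0,0]]]'|grep -E "pos|wrist"
```

```text
tool_pos: [0.5447, 0.0458, 0.0636]
wrist_force: [1.9, 2.6, 2.1]
tool_pos: [0.5401, 0.045, 0.0555]
wrist_force: [3.4, 1.9, 1.0]
```

```bash
python3 -m crank '[[[0.15,0,0.2,0,0,0],[0.16,0,0.2,0,0,0],[0,0,0,0,0,0]]]'|grep -E "pos|wrist"
```

```text
tool_pos: [0.5369, 0.0445, 0.0515]
wrist_force: [4.0, 1.6, 0.2]
```

```bash
python3 -m crank '[[[0.08,0,0.2,0,0,0],[0.08,0,0.2,0,0,0],[0,0,0,0,0,0]]]'|grep -E "pos|wrist"
python3 -m crank '[[[0.08,0,0.15,0,0,0],[0.08,0,0.15,0,0,0],[0,0,0,0,0,0]]]'|grep -E "pos|wrist"
```

```text
tool_pos: [0.5344, 0.0439, 0.0476]
wrist_force: [1.5, 0.4, 3.0]
tool_pos: [0.5335, 0.0437, 0.0449]
wrist_force: [1.2, -0.8, 3.9]
```

```bash
python3 -m crank '[[[0.1,0,0.1,0,0,0],[0.1,0,0.1,0,0,0],[0,0,0,0,0,0]]]'|grep -E "pos|wrist|time"
```

```text
time: 13.07
tool_pos: [0.5328, 0.0437, 0.0436]
wrist_force: [1.7, -0.2, 5.8]
```

```bash
python3 -m crank '[[[0.05,0,0.1,0,0,0],[0.05,0,0.1,0,0,0],[0,0,0,0,0,0]]]'|grep -E "pos|wrist|time"
python3 - <<'E'
import cv2,numpy as np
from workcell import *
s=cv2.resize(read_camera("side")[100:220,270:390],(480,480),interpolation=2)
w=cv2.resize(read_camera("wrist")[:,160:480],(320,400))
cv2.imwrite("pics/s6.png",np.hstack([s,cv2.copyMakeBorder(w,0,80,0,0,0)]))
E
```

```text
time: 13.32
tool_pos: [0.5335, 0.0436, 0.0427]
wrist_force: [4.4, 0.6, 8.6]
```

View pics/s6.png

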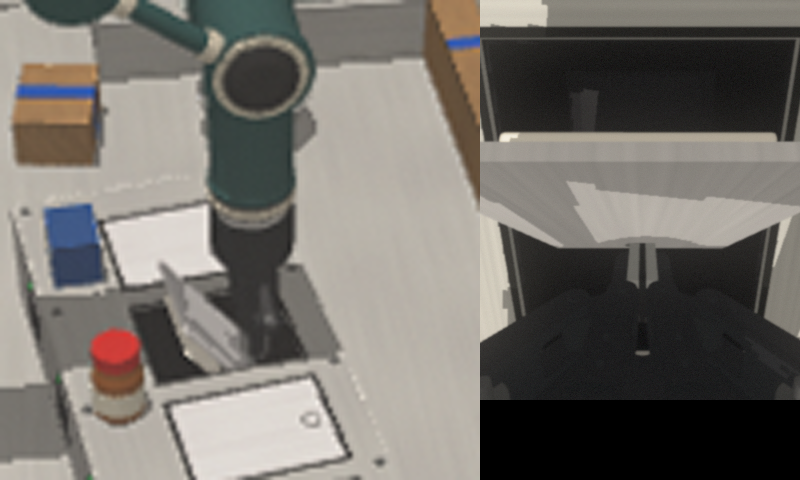

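The cover is well open: its plate's rear edge is at wrist row 247 and its front edge near rows 142–160, and the tip is near the rear edge. I'll estimate the angle by projection.

```bash
cat > ang.py <<'E'
from h import *
from scipy.optimize import least_squares
ux=np.array([np.cos(.156),np.sin(.156),0]);c=np.array([.5484,.0452,.115])-.05*ux
m=camera_model("wrist")
def row(s,h,th,p):
    X=c+ux*(s*np.cos(th)+(p+h)*np.sin(th))+np.array([0,0,-p-s*np.sin(th)+(p+h)*np.cos(th)])
    q=m["camera_matrix"]@(m["R"]@X+m["t"]);return (q[:2]/q[2])[1]
for p in (.004,.008):
  for th in (.75,.8,.85,.9,.95): print(p,th,"rear top %.1f front top %.1f front bot %.1f"%(row(.065,0,th,p),row(-.065,0,th,p),row(-.065,-.004,th,p)))
E
python3 ang.py
```

```text
0.004 0.75 rear top 271.9 front top 116.6 front bot 102.4
0.004 0.8 rear top 266.6 front top 129.8 front bot 114.2
0.004 0.85 rear top 261.3 front top 143.9 front bot 127.0
0.004 0.9 rear top 256.0 front top 159.0 front bot 140.9
0.004 0.95 rear top 250.7 front top 174.9 front bot 155.7
0.008 0.75 rear top 274.8 front top 129.6 front bot 115.5
0.008 0.8 rear top 269.6 front top 143.2 front bot 127.8
0.008 0.85 rear top 264.4 front top 157.7 front bot 141.1
0.008 0.9 rear top 259.2 front top 172.8 front bot 155.2
0.008 0.95 rear top 254.0 front top 188.6 front bot 170.0
```

```bash
python3 -m crank '[[[0.1,0,0.05,0,0,0],[0.1,0,0.05,0,0,0],[0,0,0,0,0,0]]]'|grep -E "pos|wrist|time"
python3 -m crank '[[[0.1,0,0.05,0,0,0],[0,0,0,0,0,0],[0,0,0,0,0,0]]]'|grep -E "pos|wrist|time"
```

```text
time: 13.67
tool_pos: [0.5336, 0.0437, 0.0428]
wrist_force: [5.9, 1.5, 9.2]
time: 13.92
tool_pos: [0.5336, 0.0436, 0.0428]
wrist_force: [5.8, 2.8, 9.5]
```

```bash
python3 -m crank '[[[0.3,0,0.25,0,0,0],[0,0,0,0,0,0]]]'|grep -E "pos|wrist|time"
python3 - <<'E'
import cv2
from workcell import *
w=read_camera("wrist").mean(2).astype(int)
print(w[100:262:2,300])
E
```

```text
time: 14.08
tool_pos: [0.5338, 0.0436, 0.0427]
wrist_force: [8.5, 4.0, 15.8]
[ 32  33  34  31  32  30  30  30  32  35  35  35  38  36  36  38  39  48
 124 159 164 163 166 165 164 155 152 151 154 152 151 152 152 154 153 137
 132 133 131 132 129 131 132 136 166 172 176 173 172 174 172 172 172 173
 174 174 175 174 174 172 175 172 170 170 171 170 170 169 159 134 131 129
 129 129  75  44  40  44  42  40  42]
```

```bash
python3 -m crank '[[[0.2,0,0.2,0,0,0],[0,0,0,0,0,0]]]'|grep -E "pos|wrist|time"
python3 - <<'E'
import cv2
from workcell import *
w=read_camera("wrist").mean(2).astype(int)
print(w[130:176,300],w[240:256,300])
cv2.imwrite("pics/w7.png",read_camera("wrist"))
E
```

```text
time: 14.3
tool_pos: [0.5339, 0.0436, 0.0426]
wrist_force: [8.4, 4.1, 23.4]
[ 38  36  38  36  36  44  77 126 151 160 162 165 165 166 164 164 164 163
 165 167 164 163 157 152 150 151 151 153 151 150 152 151 152 152 152 152
 154 152 153 152 152 150 145 135 129 131] [128 130 130 131 131 128 129 111  77  44  41  41  39  44  45  44]
```

The force has reached 23 N with essentially no more motion, so the cover is at its stop. Withdrawing up and slightly rearward.

```bash
python3 -m crank '[[[-0.2,0,-0.2,0,0,0],[-0.2,0,-0.5,0,0,0],[0,0,-1.5,0,0,0],[0,0,-2.5,0,0,0],[0,0,-2.5,0,0,0],[0,0,-3,0,0,0],[0,0,-3,0,0,0],[0,0,-1,0,0,0]]]'|grep -E "pos|wrist|time"
python3 -m crank '[[[0,0,0,0,0,0],[0,0,0,0,0,0]]]'|grep -E "pos|wrist|time"
python3 - <<'E'
import cv2
from workcell import *
cv2.imwrite("pics/end.png",read_camera("wrist"))
w=read_camera("wrist").mean(2).astype(int)
print(w[60:260:2,320])
E
python3 - <<'E'
exec(open('ang.py').read().split("for p in")[0])
for p in (0,.004):
  for th in (.85,.9,.95): print(p,th,"%.1f %.1f %.1f"%(row(.065,0,th,p),row(-.065,0,th,p),row(-.065,-.004,th,p)))
E
```

```text
time: 15.07
tool_pos: [0.5282, 0.0429, 0.1805]
wrist_force: [1.8, 0.3, 0.6]
time: 15.23
tool_pos: [0.5261, 0.0429, 0.176]
wrist_force: [-0.6, -0.3, -0.0]
[ 94  95  96  97  96  98  98  94  96  96  63  30  28  28  27  26  31  28
  29  28  29  30  27  25  29  29  30  28  27  31  27  38 131 166 166 149
 123 123 124 127 125 126 125 124 125 124 126 127 129 128 126 126 127 127
 127 126 127 128 126 128 128 127 127 118  97  94  88  69  27  27  27  26
  25  29  22  27  25  27  28  25  22  25  26  21  20  21  23  22  26  23
  32  61  33  33  28  35  32  30  25  29]
0 0.85 200.4 121.6 116.4
0 0.9 197.5 126.0 120.5
0 0.95 194.6 130.5 124.9
0.004 0.85 202.7 126.4 121.2
0.004 0.9 199.9 130.9 125.5
0.004 0.95 197.0 135.6 129.9
```

```bash
python3 -c "
from workcell import *
print(finish_job())"
```

```text
the job is handed in; nothing more can be done
None
```

Cover B, second from the robot's left, was the free one: I pushed it open to its stop (about 0.95 rad by camera projection) and left it open, the arm withdrew clear, and the job is handed in. Cover A was held and took about 11 N without moving; C and D were not pressed.

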